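# Sort the worktop leftovers into rack, bowl and cutlery tray

### The arm

A 6-joint arm with a two-finger parallel gripper is mounted at the origin on a cart in front of the work surface, level with it; the furniture and walls round the work are solid. World frame = base frame: x ahead of the robot, y to its left, z up, the work surface at z = 0. Lengths are in m, angles in rad, forces in N, time in s.
With the tool pointing down it reaches from about 0.35 to 0.8 m from the base axis. Payload 7.3 kg.
Tool frame: the origin (TCP) lies at the very end of the fingers, on their centre line; the grasp point (between the pads) lies 19 mm behind it; z points along the fingers, y is the line along which they close (so a half turn about z gives the same grasp; the last joint's range is limited). The gripper opens to 85 mm and grips with 20 to 120 N. Pads are 22 mm wide; open, the fingers measure 114 mm over their backs; the gripper's body (76 mm by 85 mm) begins 54 mm behind the grasp point. The pads swing forward as they close: fully open they stand 13 mm farther back than shut.
Start: joints at [1.068, 0.342, 1.524, -0, 1.275, -0.146], TCP at [0.183, 0.492, 0.231] pointing down, gripper open.
Joint ranges: [-2.53, 2.53], [-0.77, 2.02], [0.04, 2.7], [-1, 4.14], [0.28, 2.66], [-3.11, 3.11]. Speed limits (rad/s): [2.57, 2.57, 3.14, 3.14, 3.14, 3.14].

### API

Orientations are given as a unit quaternion [x, y, z, w].
In Python, from rig import arm, read_camera, spotter gives the robot as it stands.
- The arm moves only by the shell command python3 -m inch 'ROWS' [FORCE]. ROWS is JSON, a list of rows, each a list of 3 entries, a list of its own where there are three numbers: the closure, from 0 (fully open) to 1 (shut), then the shift along the tool's x, y, z in m, then the turn about the tool's z in rad. In form: [[gripper, [tx, ty, tz], twist], ...]. A call has 1 to 10 rows; each row shifts and turns the commanded pose from where the row before left it, along the tool's axes as they then stand; what a row does not reach is not made up. A row lasts 1/8 s, in which the tool goes at most 62.5 mm and 10.7 degrees, less where a joint would pass 70% of its speed; a pose out of reach is approached as far as the arm can. A call is refused whole if a number of a shift passes 0.0625 or a number of a turn 0.188, either way. A call with a gripper value outside its range is refused whole. The fingers move at their own pace and stop on an object; FORCE is the grip in N (left out, the last holds). Time passes only in rows, so rows that do not move let the fingers close. It gives the time, the measured TCP pose, the force, the opening and the grip force at its end, in the units of the state.
- arm.sense(): the state, without advancing time (a new reading comes with each control period).
- read_camera(name): name is "scene" or "top" or "wrist"; returns a dict with "pixels" (400x640x3 uint8, red, green, blue), "z_map" (400x640 float32, m along the optical axis (not along the pixel's ray), 0 where there is no reading), "fx", "fy", "cx", "cy" (pixels), "R" (3x3) and "t" (3): a world point X has camera coordinates R X + t. Camera axes: x right, y down, z forward; pixel columns grow to the right and rows downward; lengths in m; the calibration is good to about 2 mm. A picture is of the moment at which its call begins.
- arm.sign_off(): hands the job in; it is judged then, once.
Trained networks look in a picture, given as the dict that the camera call returned (one of the last four; its "shot" number tells which), for a name from the list of things; names that differ only in an ending like _2 or _b are one class to them, and where a whole thing is asked for, a point or a joint stands for the part that bears it (a point fixed in the world has none). Each returns a list of dicts, best first, with "p" (0 to 1); they miss things now and then, are a little off and sometimes report something else, mostly with a low value. They report only what shows in the picture. A call takes as long as a camera call. They do not tell look-alikes from the thing itself.
- spotter.recognise(picture, thing): "bbox" ([left, top, right, bottom] as shares, 0 to 1, of the picture: columns of its width, rows of its height, round what is visible of it).
- spotter.tip_of(picture, thing): "position" ([row, column] as shares, 0 to 1, of the picture: columns of its width, rows of its height: a listed point, or the origin of a listed thing).
The state is a dict: "time_s": time; "qpos": joint angles; "dq": joint speeds; "joint_torque": joint torques, N m; "eef_pos": TCP position; "eef_rot": TCP orientation; "ft_force": force on the tool from outside, world axes, zero at the start; "wrist_torque": the same for the moment, N m; "opening": opening from 0.0 (shut) to 1.0 (fully open); "gripper_force": force on a finger pad.
Only numpy, scipy, OpenCV 4.12 (cv2) and the standard library are available. Lean on these libraries where they do the work, as an engineer would, in place of code of your own. Each camera call takes 0.05 s, during which the arm holds its last target. There are 200 camera calls.

### The job

Put the things left lying on the worktop where they belong: the two green-lidded spice jars upright in the spice rack, one in each bay; the lemon and the lime in the white bowl; and the teaspoon lying flat in the cutlery tray. Leave the salt shaker and the dark cup standing where they are.

Things in the scene. Friction and masses are not known exactly. Their poses are not given: they have to be found in the camera images.
- spice_jar_1: spice jar: upright round glass jar with a green lid and a green label, 46 mm diameter, 106 mm high; the lid (top 20 mm) is 45 mm in diameter. Loose, about 0.11 kg. Origin at the centre of its underside, z up. It may go in either bay of the rack.
- spice_jar_2: the other spice jar, of the same shape and size (46 mm diameter, 106 mm high, green lid, paler label). Loose. Origin at the centre of its underside, z up. It may go in either bay.
- lemon: lemon, yellow, 71 mm long (its x) x 53 mm wide (its y) x 51 mm high, lying on the worktop. Loose, about 0.085 kg. Origin at the centre of its underside at the start; the origin is fixed in the fruit and turns with it if it rolls.
- lime: lime, green, smaller and rounder than the lemon: 53 mm long (its x) x 46 mm wide (its y) x 48 mm high. Loose, about 0.05 kg. Origin at the centre of its underside at the start; turns with it if it rolls.
- teaspoon: teaspoon, bright metal, lying flat with its bowl upward: 130 mm long (along its x) x 26 mm wide at the bowl x 11 mm high. Loose, about 0.02 kg. Origin at the middle of its length and width, at the underside; can be gripped there across its y. z up.
- spice_rack: spice rack: low open box of light wood with one cross wall making two equal square bays, little label frames on the front. Fixed. Outside 76 mm (x) x 147 mm (y) x 45 mm high; walls and floor 5 mm; each bay 66 mm (x) x 69 mm (y), centres at y = +35.5 mm and -35.5 mm in its frame. Origin at the centre of its underside, z up.
- fruit_bowl: fruit bowl: round shallow white ceramic bowl, empty. Fixed. 190 mm across the rim, 50 mm high; wall 4 mm, floor 5 mm thick, flat inside to a radius of about 58 mm, then flaring (about 81 mm inner radius at 18 mm height). Origin at the centre of its underside, z up.
- cutlery_tray: cutlery tray: low open box of darker wood with one long bay and no cross wall. Fixed. Outside 105 mm (x) x 200 mm (y, its long side) x 28 mm high; walls and floor 5 mm; inside 95 x 190 mm. Origin at the centre of its underside, z up. (Fixed kitchen things, up to 0.31 m high, stand along the back beyond x = 0.76; timer and keys lie at the front corners.)
- salt_shaker: salt shaker: glass with a grey domed top, 44 mm diameter, 90 mm high, standing among the things to sort. Loose; to be left where it stands. Origin at the centre of its underside, z up.
- cup: small dark grey cup with a brass handle, 60 mm (x) x 81 mm over the handle (y) x 63 mm high, standing among the things to sort. Loose; to be left where it stands. Origin under the middle of its extents (the cup's axis at y = +10 mm, the handle reaching to y = -40 mm), z up.
Mind the look-alikes: they are no part of the job. What is shaped like the spice_jar_2 but orange or purple is not meant. Leave any turquoise look-alike of the lime alone.

How it is judged:
By the outcome, as a careful person would: the job done as asked, in the order asked, and still so for the second after the job is handed in, with the robot touching nothing.
It also fails if it takes over 128 s, if anything falls off the work surface, if the arm or the gripper's body presses on something with over 40 N, if the wrist force passes 120 N, or if a joint passes its speed limit or range.

## Working session

There is one attempt and no reset: what is moved stays moved. The work goes in short steps, Python scripts to look and compute and a shell command to move; the robot and the scene stay as the last step left them, time stands still between calls to the robot, and variables do not carry over. Pictures are saved under pics/ and viewed, at most 14 in all, crops included, and the job is handed in when it is done.

```bash
mkdir -p pics; ls
cat > h.py <<'E'
import numpy as np, cv2
from rig import arm, read_camera, spotter
def save(p,name): cv2.imwrite('pics/'+name,cv2.cvtColor(p['pixels'],cv2.COLOR_RGB2BGR))
def world(p,u,v,z=None):
    d=z if z is not None else p['z_map'][int(v),int(u)]
    c=np.array([(u-p['cx'])/p['fx'],(v-p['cy'])/p['fy'],1])*d
    return np.array(p['R']).T@(c-np.array(p['t']))
def cloud(p):
    v,u=np.mgrid[0:400,0:640]; d=p['z_map']
    c=np.stack([(u-p['cx'])/p['fx']*d,(v-p['cy'])/p['fy']*d,d],-1)
    w=(c-np.array(p['t']))@np.array(p['R']); w[d==0]=np.nan; return w
E
python3 - <<'E'
from h import *
for n in('top','scene'):
    p=read_camera(n); save(p,n+'1.png'); W=cloud(p)
    print(n,'cam',-np.array(p['R']).T@p['t'])
    for t in['spice_jar_1','lemon','lime','teaspoon','spice_rack','fruit_bowl','cutlery_tray','salt_shaker','cup']:
        for r in spotter.recognise(p,t)[:5]:
            if r['p']<.2: continue
            b=np.array(r['bbox'])*[640,400,640,400]
            w=W[int((b[1]+b[3])/2),int((b[0]+b[2])/2)]
            print(t,round(r['p'],2),b.round(),w.round(3))
s=arm.sense();print(s['eef_pos'],s['eef_rot'],s['opening'])
E
```

```text
pics
top cam [ 0.31965141 -0.00543292  1.03760882]
spice_jar_1 0.88 [341. 243. 368. 265.] [ 0.353 -0.076  0.107]
spice_jar_1 0.82 [382. 192. 412. 219.] [ 0.46  -0.169  0.108]
spice_jar_1 0.69 [436. 192. 467. 218.] [ 0.464 -0.29   0.109]
spice_jar_1 0.6 [390. 242. 421. 263.] [ 0.357 -0.187  0.105]
spice_jar_1 0.51 [198. 232. 228. 268.] [0.359 0.255 0.007]
lemon 0.77 [334. 200. 356. 224.] [ 0.453 -0.057  0.048]
lime 0.61 [238. 198. 253. 219.] [0.456 0.176 0.044]
teaspoon 0.72 [264. 205. 319. 214.] [0.46  0.07  0.012]
spice_rack 0.63 [291. 116. 354. 156.] [ 0.638 -0.003  0.044]
fruit_bowl 0.71 [176.  91. 253. 164.] [0.667 0.271 0.006]
salt_shaker 0.93 [176. 195. 201. 214.] [0.458 0.297 0.086]
cup 0.8 [200. 232. 229. 268.] [0.361 0.252 0.006]
scene cam [ 0.07721321 -0.42725164  0.65794575]
spice_jar_1 0.92 [399. 277. 434. 326.] [ 0.444 -0.312  0.088]
spice_jar_1 0.8 [315. 271. 346. 327.] [ 0.341 -0.212  0.092]
spice_jar_1 0.77 [270. 241. 293. 290.] [ 0.33  -0.1    0.087]
spice_jar_1 0.68 [345. 235. 369. 285.] [ 0.439 -0.185  0.086]
lemon 0.6 [300. 225. 325. 251.] [ 0.437 -0.072  0.05 ]
lemon 0.5 [319. 164. 387. 212.] [ 0.644 -0.003  0.01 ]
lime 0.65 [238. 173. 254. 192.] [0.447 0.167 0.042]
lime 0.62 [217. 213. 238. 235.] [0.339 0.088 0.042]
teaspoon 0.56 [257. 197. 293. 229.] [0.456 0.07  0.002]
spice_rack 0.6 [317. 161. 391. 212.] [ 0.652 -0.002  0.012]
fruit_bowl 0.59 [250. 110. 320. 158.] [0.683 0.291 0.006]
cutlery_tray 0.66 [390. 203. 495. 289.] [ 0.652 -0.256  0.004]
salt_shaker 0.71 [208. 141. 225. 170.] [0.453 0.292 0.049]
cup 0.6 [174. 175. 202. 209.] [0.325 0.216 0.055]
[0.18335397 0.49197576 0.23136404] [1.77447772e-01 9.84130215e-01 8.81588971e-05 2.78370064e-05] 0.9983529406841666
```

Run:
```python
import cv2,numpy as np
a=cv2.imread('pics/top1.png')[80:300,130:510]; cv2.imwrite('pics/top1c.png',cv2.resize(a,None,fx=2.1,fy=2.1,interpolation=3))
a=cv2.imread('pics/scene1.png')[90:340,150:510]; cv2.imwrite('pics/scene1c.png',cv2.resize(a,None,fx=2.2,fy=2.2,interpolation=3))
```

```text
(no output)
```

View pics/top1c.png

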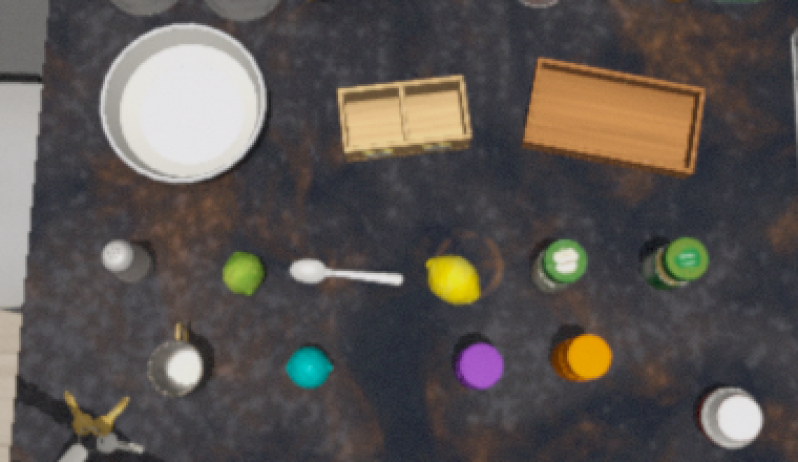

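View pics/scene1c.png

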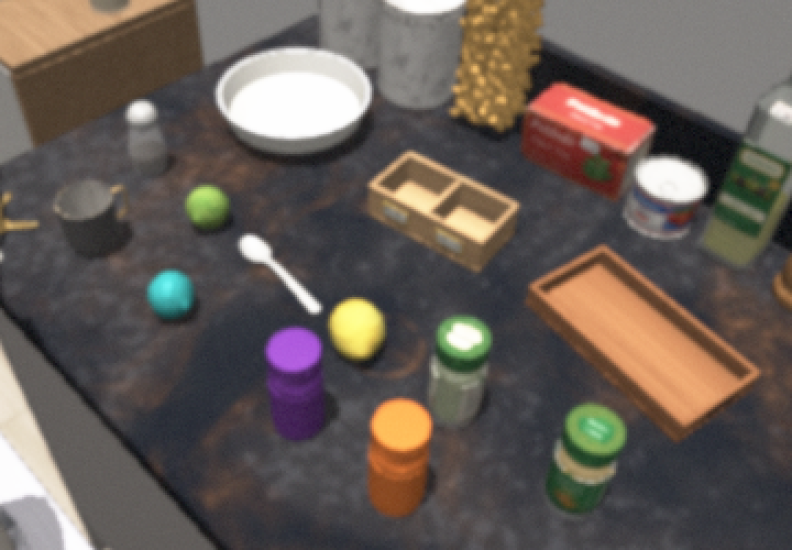

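The top crop shows the green jars at crop pixels (565,262) and (687,260), the lemon at (454,279), the lime at (243,273) and the spoon at (345,272). The purple, orange and turquoise things are decoys. The scene crop agrees. Next I measure from both clouds.

```bash
cat > meas.py <<'E'
from h import *
def rect(P):
    (c,s,a)=cv2.minAreaRect((P[:,:2]*1000).astype(np.float32)); return np.round(c,1),np.round(s,1),round(a,1)
def roi(W,x,y,z0,z1):
    with np.errstate(invalid='ignore'):
        m=(W[...,0]>x[0])&(W[...,0]<x[1])&(W[...,1]>y[0])&(W[...,1]<y[1])&(W[...,2]>z0)&(W[...,2]<z1)
    return W[m]
R={'jarA':((.40,.52),(-.225,-.125),.095,.12),'jarB':((.40,.52),(-.35,-.24),.095,.12),
'lemon':((.40,.52),(-.11,0),.02,.07),'lime':((.40,.52),(.14,.225),.015,.07),'spoon':((.40,.52),(.0,.14),.005,.03),
'rack':((.56,.74),(-.11,.11),.036,.06),'bowl':((.55,.80),(.15,.40),.042,.06),'tray':((.55,.75),(-.4,-.13),.021,.04),
'salt':((.40,.52),(.25,.35),.06,.1),'cup':((.30,.42),(.19,.32),.05,.08)}
if __name__=='__main__':
  for n in('top','scene'):
    W=cloud(read_camera(n)); g=roi(W,(.5,.55),(-.3,.3),-.05,.03); print(n,'table z',np.nanmedian(g[:,2]).round(4))
    for k,a in R.items():
        P=roi(W,*a)
        if len(P)>5: print(k,len(P),*rect(P),'ztop',np.percentile(P[:,2],[50,97]).round(4),'mean',P.mean(0).round(4))
E
python3 meas.py
```

```text
top table z 0.0006
jarA 337 [ 463.  -174.5] [44.1 43. ] 1.3 ztop [0.1062 0.1093] mean [ 0.4631 -0.1742  0.1059]
jarB 343 [ 468.  -302.9] [44.4 43.6] 42.1 ztop [0.1061 0.1092] mean [ 0.4675 -0.3017  0.1057]
lemon 466 [451.5 -60.5] [55.3 56.8] 2.0 ztop [0.0441 0.0526] mean [ 0.4503 -0.0602  0.0426]
lime 306 [455.2 177.8] [42.8 46.3] 89.8 ztop [0.0404 0.0486] mean [0.4536 0.1764 0.0394]
spoon 187 [464.  70.] [137.4 107.7] 88.2 ztop [0.0073 0.0129] mean [0.4599 0.0697 0.0078]
rack 528 [641.6  -2. ] [ 78.3 147. ] 8.0 ztop [0.0445 0.0483] mean [ 0.6412 -0.0025  0.044 ]
bowl 885 [678.1 253.4] [242.2 203.1] 0.3 ztop [0.0493 0.0582] mean [0.6952 0.26   0.0492]
tray 639 [ 650.2 -249.5] [201.  106.8] 79.7 ztop [0.0277 0.0319] mean [ 0.6495 -0.2517  0.0273]
salt 213 [465.3 306.1] [32.9 33.7] 3.0 ztop [0.085  0.0907] mean [0.4638 0.3023 0.0823]
cup 180 [349.3 238.1] [59.9 68. ] 53.8 ztop [0.0612 0.0659] mean [0.3492 0.2426 0.0599]
scene table z 0.0003
jarA 443 [ 459.8 -175.4] [45.7 42.9] 42.8 ztop [0.1058 0.1083] mean [ 0.4565 -0.178   0.105 ]
jarB 565 [ 463.5 -303.7] [43.6 44.4] 16.4 ztop [0.1057 0.1078] mean [ 0.461  -0.3047  0.105 ]
lemon 520 [444.8 -63.6] [51.2 53.7] 7.3 ztop [0.0422 0.0512] mean [ 0.4396 -0.07    0.0406]
lime 281 [448.8 173.3] [35.1 46.2] 59.5 ztop [0.0361 0.0472] mean [0.4456 0.1692 0.0355]
spoon 136 [453.4  68.4] [119.4  24.9] 83.7 ztop [0.0076 0.0111] mean [0.4554 0.0696 0.0077]
rack 637 [637.4  -2.4] [ 79.9 148.5] 7.0 ztop [0.0427 0.0464] mean [ 0.6355 -0.0048  0.0421]
bowl 748 [677.3 251.3] [194.4 251.6] 88.2 ztop [0.0485 0.0583] mean [0.6955 0.2497 0.0486]
tray 924 [ 646.  -249.9] [200.9 108.1] 79.6 ztop [0.0268 0.0295] mean [ 0.6433 -0.2574  0.0261]
salt 178 [459.2 302. ] [30.5 29.2] 3.3 ztop [0.0794 0.0895] mean [0.4572 0.2976 0.0778]
cup 291 [344.7 241.7] [68.7 59.2] 41.7 ztop [0.0581 0.0643] mean [0.3424 0.2398 0.0577]
```

```bash
python3 -m inch '[[0,[0,0,0],0.1735],[0,[0,0,0],0.1735],[0,[0,0,0],0.1735],[0,[0,0,0],0.1735],[0,[0,0,0],0.1735],[0,[0,0,0],0.1735],[0,[0,0,0],0.1735]]' 30
python3 -m inch '[[0,[-0.04,0.045,0],0],[0,[-0.04,0.045,0],0],[0,[-0.04,0.045,0],0],[0,[-0.04,0.045,0],0],[0,[-0.04,0.045,0],0],[0,[-0.04,0.045,0],0],[0,[0,0,0],0]]'
python3 -m inch '[[0,[-0.05,0,0],0],[0,[-0.05,0,0],0],[0,[-0.05,0,0],0],[0,[-0.05,0,0],0],[0,[-0.05,0,0],0],[0,[-0.05,0,0],0],[0,[-0.05,0,0],0],[0,[-0.05,0,0],0],[0,[-0.05,0,0],0],[0,[-0.05,0,0],0]]'
python3 - <<'E'
from h import *
from meas import *
print(arm.sense()['eef_pos'],arm.sense()['qpos'])
p=read_camera('wrist'); save(p,'w1.png'); W=cloud(p)
for k in('jarA','jarB','lemon','tray','rack'):
    P=roi(W,*R[k])
    if len(P)>5: print(k,len(P),*rect(P),P.mean(0).round(4))
# bowl circle from top/scene by white rim
for n in('top','scene'):
    p=read_camera(n); W=cloud(p); hsv=cv2.cvtColor(p['pixels'],cv2.COLOR_RGB2HSV)
    m=(hsv[...,1]<45)&(hsv[...,2]>150)
    P=roi(np.where(m[...,None],W,np.nan),(.55,.78),(.14,.40),.043,.055)
    c,r=cv2.minEnclosingCircle((P[:,:2]*1000).astype(np.float32)); print(n,'bowl',c,r,rect(P))
    for k,(lo,hi) in {'lemon':((20,100),(35,256)),'lime':((36,80),(80,256))}.items():
        m=(hsv[...,0]>=lo[0])&(hsv[...,0]<=hi[0])&(hsv[...,1]>90)
        P=roi(np.where(m[...,None],W,np.nan),*R[k][:2],.02,.07)
        if len(P)>5: e,v=np.linalg.eigh(np.cov(P[:,:2].T)); print(k,rect(P),np.sqrt(e),np.degrees(np.arctan2(v[1,1],v[0,1])))
    P=roi(W,(.41,.51),(-.01,.14),.004,.03);P=P[np.abs(P[:,1]-.07)<.075]
    m=(hsv[...,1]<70)&(hsv[...,2]>110); P=roi(np.where(m[...,None],W,np.nan),(.41,.51),(-.01,.15),-.01,.03)
    print('spoon',rect(P),len(P))
E
```

```text
time_s: 1.98
eef_pos: [0.1834, 0.492, 0.2313]
eef_rot: [0.709, 0.705, 0.0, -0.0]
ft_force: [-0.2, 0.2, -0.4]
opening: 0.999
gripper_force: 0.0
time_s: 2.85
eef_pos: [0.4559, 0.249, 0.231]
eef_rot: [0.709, 0.705, 0.0, 0.0]
ft_force: [-0.8, 1.3, 0.3]
opening: 0.997
gripper_force: 0.0
time_s: 4.1
eef_pos: [0.4531, -0.2485, 0.2314]
eef_rot: [0.707, 0.707, 0.0, -0.0]
ft_force: [0.1, 0.7, 0.3]
opening: 1.002
gripper_force: 0.0
[ 0.45313576 -0.2484963   0.23142855] [-6.50366828e-01  3.26838401e-01  1.54617091e+00  6.52246383e-04
  1.26851894e+00 -6.51112761e-01]
jarA 2734 [ 461.2 -174.6] [44.  44.5] 73.5 [ 0.4615 -0.1744  0.1057]
jarB 2034 [ 466.2 -302.5] [44.2 44.9] 20.0 [ 0.4657 -0.3005  0.1049]
lemon 91 [442.7 -88.9] [27.7  3.3] 2.1 [ 0.4414 -0.0892  0.0274]
tray 4073 [ 648.1 -249. ] [199.9 106.6] 79.8 [ 0.6519 -0.2403  0.0266]
top bowl (651.0039672851562, 252.6478271484375) 95.2831802368164 (array([649.8, 252.6]), array([187.5, 188. ]), 51.2)
lemon (array([451.7, -60.4]), array([55. , 56.8]), 1.5) [0.01268513 0.01643508] 52.41197687558686
lime (array([454.8, 177.9]), array([42.8, 45.2]), 88.0) [0.0106636  0.01214387] -172.00968256858104
spoon (array([462.1,  62.1]), array([130.8,  27.9]), 89.7) 357
scene bowl (646.2706298828125, 252.58216857910156) 96.33747100830078 (array([645.8, 251.8]), array([188.7, 187.7]), 10.5)
lemon (array([445.2, -63.7]), array([53.1, 52.9]), 8.2) [0.01260684 0.01355434] 82.59178454755545
lime (array([448. , 172.7]), array([36.2, 44.3]), 62.1) [0.00877493 0.01152267] 152.16478677705194
spoon (array([460.4,  68.5]), array([142.6,  32.4]), 87.5) 352
```

```bash
python3 -m inch '[[0,[-0.027,0.0065,0],0],[0,[-0.027,0.0065,0],0],[0,[0,0,0],0],[0,[0,0,0.04],0],[0,[0,0,0.04],0],[0,[0,0,0.04],0],[0,[0,0,0.026],0],[0,[0,0,0.02],0],[0,[0,0,0],0],[0,[0,0,0],0]]'
python3 -m inch '[[0.7,[0,0,0],0],[0.7,[0,0,0],0],[0.7,[0,0,0],0],[0.7,[0,0,0],0],[0.7,[0,0,0],0],[0.7,[0,0,0],0],[0.7,[0,0,0],0]]' 30
```

```text
time_s: 5.5
eef_pos: [0.4666, -0.3014, 0.0663]
eef_rot: [0.707, 0.707, 0.0, 0.001]
ft_force: [-0.1, -0.4, 0.6]
opening: 0.999
gripper_force: 0.0
time_s: 6.38
eef_pos: [0.4662, -0.3024, 0.066]
eef_rot: [0.707, 0.707, 0.0, 0.001]
ft_force: [-1.9, 1.9, 5.3]
opening: 0.52
gripper_force: 30.3
```

```bash
python3 -m inch '[[0.7,[0,0,-0.03],0],[0.7,[0,0,-0.045],0],[0.7,[0,0,-0.045],0],[0.7,[0.038,0.0254,0],0],[0.7,[0.038,0.0254,0],0],[0.7,[0.038,0.0254,0],0],[0.7,[0.038,0.0254,0],0],[0.7,[0.038,0.0254,0],0],[0.7,[0.038,0.0254,0],0],[0.7,[0.038,0.0254,0],0]]'
python3 -m inch '[[0.7,[0,0,0],0],[0.7,[0,0,0],0]]'
python3 - <<'E'
from h import *
from meas import *
p=read_camera('wrist'); save(p,'w2.png'); W=cloud(p); P=roi(W,*R['rack']); print(rect(P),len(P)) if len(P)>5 else 0
p=read_camera('scene');save(p,'s2.png');W=cloud(p); P=roi(W,(.6,.7),(-.08,.02),.2,.235)
E
```

```text
time_s: 7.62
eef_pos: [0.6444, -0.035, 0.1849]
eef_rot: [0.707, 0.707, -0.0, -0.0]
ft_force: [-0.1, -1.1, -0.7]
opening: 0.522
gripper_force: 31.2
time_s: 7.88
eef_pos: [0.6434, -0.0365, 0.1847]
eef_rot: [0.707, 0.707, -0.001, -0.0]
ft_force: [0.1, -0.3, -0.8]
opening: 0.518
gripper_force: 31.2
(array([640. ,  -1.2]), array([ 76.3, 146.8]), 7.5) 3479
```

View pics/w2.png

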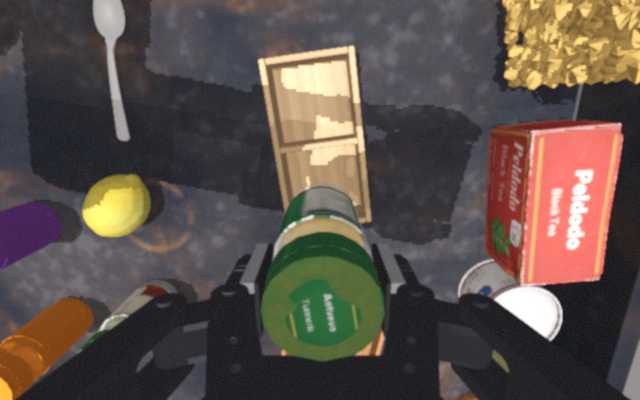

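The wrist view shows the jar hanging upright at (325,295) over the near bay, with the rack at (315,135) and the fingers clear of the tea box. I'll lower it.

```bash
python3 -m inch '[[0.7,[0,0.001,0.03],0],[0.7,[0,0,0.03],0],[0.7,[0,0,0.025],0],[0.7,[0,0,0.015],0],[0.7,[0,0,0.01],0],[0.7,[0,0,0.002],0],[0.7,[0,0,0],0],[0.7,[0,0,0],0]]'
```

```text
time_s: 8.98
eef_pos: [0.6454, -0.0363, 0.0741]
eef_rot: [0.707, 0.707, 0.0, 0.001]
ft_force: [0.1, -0.3, -0.8]
opening: 0.52
gripper_force: 31.3
```

```bash
python3 -m inch '[[0.7,[0,0,0.0025],0],[0.7,[0,0,0],0],[0.2,[0,0,0],0],[0.2,[0,0,0],0],[0,[0,0,0],0],[0,[0,0,-0.02],0],[0,[0,0,-0.04],0],[0,[0,0,-0.04],0],[0,[0,0,-0.04],0],[0,[0,0,0],0]]'
python3 -m inch '[[0,[-0.0276,-0.0368,0],0],[0,[-0.0276,-0.0368,0],0],[0,[-0.0276,-0.0368,0],0],[0,[-0.0276,-0.0368,0],0],[0,[-0.0276,-0.0368,0],0],[0,[0,0,0],0],[0,[0,0,0],0]]'
python3 - <<'E'
from h import *
from meas import *
for n in('wrist','scene','top'):
    p=read_camera(n); W=cloud(p)
    for k,a in (('A',R['jarA']),('placed',((.58,.72),(-.1,.03),.1,.125))):
        P=roi(W,*a)
        if len(P)>5: print(n,k,rect(P),P[:,2].mean(),len(P))
E
```

```text
time_s: 10.22
eef_pos: [0.6466, -0.0366, 0.215]
eef_rot: [0.707, 0.707, 0.002, 0.003]
ft_force: [0.9, -0.1, -0.3]
opening: 1.0
gripper_force: 0.0
time_s: 11.1
eef_pos: [0.4609, -0.174, 0.2104]
eef_rot: [0.707, 0.707, 0.0, -0.0]
ft_force: [0.1, 0.3, -0.1]
opening: 1.002
gripper_force: 0.0
wrist A (array([ 461.5, -174.3]), array([44.8, 44.6]), 67.9) 0.10533506774575013 2659
wrist placed (array([643.1, -49.2]), array([20.4, 44.8]), 87.3) 0.10948416715012405 2131
scene A (array([ 459.1, -176.3]), array([44.6, 44.3]), 89.0) 0.10479955826516496 447
top A (array([ 468.3, -185.2]), array([23.5, 28.5]), 68.6) 0.1066186736302917 110
top placed (array([645.9, -37.6]), array([43.6, 43.4]), 0.8) 0.11081069650209643 313
```

```bash
python3 -m inch '[[0,[0,0,0.04],0],[0,[0,0,0.04],0],[0,[0,0,0.035],0],[0,[0,0,0.02],0],[0,[0,0,0.01],0],[0,[0,0,0],0],[0,[0,0,0],0],[0.7,[0,0,0],0],[0.7,[0,0,0],0],[0.7,[0,0,0],0]]'
python3 -m inch '[[0.7,[0,0,0],0],[0.7,[0,0,0],0],[0.7,[0,0,0],0],[0.7,[0,0,0],0]]'
python3 -m inch '[[0.7,[0,0,-0.04],0],[0.7,[0,0,-0.05],0],[0.7,[0,0,-0.05],0],[0.7,[0.0414,0.035,0],0],[0.7,[0.0414,0.035,0],0],[0.7,[0.0414,0.035,0],0],[0.7,[0.0414,0.035,0],0],[0.7,[0.0414,0.035,0],0],[0.7,[0,0,0],0],[0.7,[0,0,0],0]]'
```

```text
time_s: 12.5
eef_pos: [0.4611, -0.1744, 0.0664]
eef_rot: [0.707, 0.707, 0.0, 0.001]
ft_force: [0.1, 0.4, 5.1]
opening: 0.522
gripper_force: 30.3
time_s: 13.0
eef_pos: [0.4611, -0.1744, 0.0664]
eef_rot: [0.707, 0.707, 0.0, 0.001]
ft_force: [-0.7, 0.7, 5.9]
opening: 0.516
gripper_force: 30.4
time_s: 14.25
eef_pos: [0.6353, 0.0326, 0.205]
eef_rot: [0.707, 0.707, -0.001, -0.001]
ft_force: [-0.0, 0.3, -1.7]
opening: 0.521
gripper_force: 31.5
```

```bash
python3 -m inch '[[0.7,[0.001,0,0.04],0],[0.7,[0,0,0.035],0],[0.7,[0,0,0.03],0],[0.7,[0,0,0.015],0],[0.7,[0,0,0.01],0],[0.7,[0,0,0],0],[0.7,[0,0,0.003],0],[0.7,[0,0,0],0]]'
python3 -m inch '[[0.2,[0,0,0],0],[0.2,[0,0,0],0],[0,[0,0,0],0],[0,[0,0,-0.02],0],[0,[0,0,-0.04],0],[0,[0,0,-0.04],0],[0,[0,0,-0.04],0],[0,[0,0,0],0]]'
python3 - <<'E'
from h import *
from meas import *
for n in('top',):
    p=read_camera(n); W=cloud(p)
    for k,a in (('A',((.58,.72),(.0,.08),.1,.125)),('B',((.58,.72),(-.1,.0),.1,.125))):
        P=roi(W,*a)
        if len(P)>5: print(n,k,rect(P),P[:,2].mean(),len(P))
E
```

```text
time_s: 15.25
eef_pos: [0.6362, 0.0338, 0.0734]
eef_rot: [0.707, 0.707, 0.0, 0.0]
ft_force: [0.4, -0.2, -0.9]
opening: 0.52
gripper_force: 31.6
time_s: 16.25
eef_pos: [0.6377, 0.0337, 0.2169]
eef_rot: [0.707, 0.707, 0.003, 0.003]
ft_force: [0.9, -0.7, -0.8]
opening: 1.003
gripper_force: 0.0
top B (array([645.2, -42.5]), array([33.4, 43.1]), 86.1) 0.11068486423754577 252
```

```bash
python3 -m inch '[[0,[-0.033,-0.0372,0],0],[0,[-0.033,-0.0372,0],0],[0,[-0.033,-0.0372,0],0],[0,[-0.033,-0.0372,0],0],[0,[-0.033,-0.0372,0],0],[0,[0,0,0],0],[0,[0,0,0],0]]'
cat > fruit.py <<'E'
from h import *
from meas import *
H={'lemon':(20,35),'lime':(36,80)}
def fruit(n,k,a=None):
    p=read_camera(n);W=cloud(p);hsv=cv2.cvtColor(p['pixels'],cv2.COLOR_RGB2HSV)
    m=(hsv[...,0]>=H[k][0])&(hsv[...,0]<=H[k][1])&(hsv[...,1]>90)
    P=roi(np.where(m[...,None],W,np.nan),*((a or R[k])[:2]),.02,.09)
    if len(P)<20: print(n,k,'none');return p
    t=P[P[:,2]>np.percentile(P[:,2],99)-.01]; r=P
    e,v=np.linalg.eigh(np.cov(r[:,:2].T))
    print(n,k,rect(P),'cap',rect(t),'ztop',np.percentile(P[:,2],99).round(4),'axis',np.degrees(np.arctan2(v[1,1],v[0,1])).round(1),(np.sqrt(e)*1e3).round(1))
    return p
E
python3 - <<'E'
from fruit import *
fruit('top','lemon');p=fruit('wrist','lemon');save(p,'w3.png')
for k in('A',((.58,.72),(.0,.08),.1,.125)),('B',((.58,.72),(-.1,.0),.1,.125)):
    P=roi(cloud(read_camera('top')),*k[1]);print(k[0],rect(P),P[:,2].mean())
E
```

```text
time_s: 17.18
eef_pos: [0.4498, -0.131, 0.2122]
eef_rot: [0.708, 0.707, 0.0, -0.001]
ft_force: [0.0, -0.3, -0.6]
opening: 0.999
gripper_force: 0.0
top lemon (array([455.2, -46.1]), array([30.5, 49.6]), 87.2) cap (array([455.8, -50.1]), array([18.4, 37.4]), 66.7) ztop 0.0535 axis 172.3 [ 7.8 12.7]
wrist lemon (array([449.6, -60.4]), array([56.4, 57. ]), 5.5) cap (array([449.6, -61.7]), array([47.1, 41.5]), 65.0) ztop 0.0517 axis 53.2 [12.3 16. ]
A (array([638.5,  33.2]), array([44.3, 43.8]), 40.0) 0.11059104550979028
B (array([646.1, -37.6]), array([43.6, 43.4]), 0.7) 0.11064145702111947
```

View pics/w3.png

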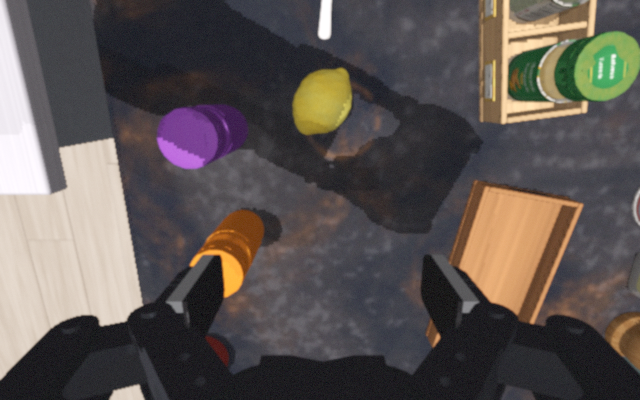

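The lemon sits at pixel (322,100) with its long axis at about 53° in the world. Both jars stand in the rack.

```bash
python3 -m inch '[[0,[0.035,0,0],0],[0,[0.035,0,0],0],[0,[0,0,0],0.1625],[0,[0,0,0.04],0.1625],[0,[0,0,0.04],0.1625],[0,[0,0,0.04],0.1625],[0,[0,0,0.04],0],[0,[0,0,0.03],0],[0,[0,0,0.012],0],[0,[0,0,0],0]]'
python3 -m inch '[[0.7,[0,0,0],0],[0.7,[0,0,0],0],[0.7,[0,0,0],0],[0.7,[0,0,0],0],[0.7,[0,0,0],0],[0.7,[0,0,0],0]]' 25
```

```text
time_s: 18.62
eef_pos: [0.4499, -0.0608, 0.0105]
eef_rot: [0.896, 0.444, -0.0, -0.0]
ft_force: [-0.1, -0.6, 0.6]
opening: 0.999
gripper_force: 0.0
time_s: 19.38
eef_pos: [0.4506, -0.0613, 0.0121]
eef_rot: [0.896, 0.444, 0.001, 0.001]
ft_force: [-1.3, 0.8, 6.1]
opening: 0.593
gripper_force: 24.7
```

```bash
python3 -m inch '[[0.7,[0,0,-0.03],0],[0.7,[0,0,-0.04],-0.1625],[0.7,[0,0,-0.04],-0.1625],[0.7,[0,0,-0.04],-0.1625],[0.7,[0,0,0],-0.1625]]'
python3 -m inch '[[0.7,[0.0408,0.0282,0],0],[0.7,[0.0408,0.0282,0],0],[0.7,[0.0408,0.0282,0],0],[0.7,[0.0408,0.0282,0],0],[0.7,[0.0408,0.0282,0],0],[0.7,[0.0408,0.0282,0],0],[0.7,[0.0408,0.0282,0],0],[0.7,[0,0,0],0],[0.7,[0,0,0],0]]'
python3 - <<'E'
from fruit import *
a=((.5,.8),(.1,.35))
p=read_camera('wrist');save(p,'w4.png')
W=cloud(p);hsv=cv2.cvtColor(p['pixels'],cv2.COLOR_RGB2HSV)
m=(hsv[...,1]<45)&(hsv[...,2]>120)
P=roi(np.where(m[...,None],W,np.nan),(.54,.76),(.14,.40),.043,.055)
if len(P)>9:print(cv2.minEnclosingCircle((P[:,:2]*1000).astype(np.float32)),len(P))
E
```

```text
time_s: 20.0
eef_pos: [0.4517, -0.0617, 0.1645]
eef_rot: [0.705, 0.709, 0.002, 0.003]
ft_force: [-0.1, 0.6, -1.4]
opening: 0.591
gripper_force: 26.5
time_s: 21.12
eef_pos: [0.6469, 0.2241, 0.1607]
eef_rot: [0.707, 0.707, -0.0, -0.0]
ft_force: [-0.4, -0.8, -1.1]
opening: 0.589
gripper_force: 26.6
((647.3844604492188, 253.32215881347656), 94.80287170410156) 4991
```

View pics/w4.png

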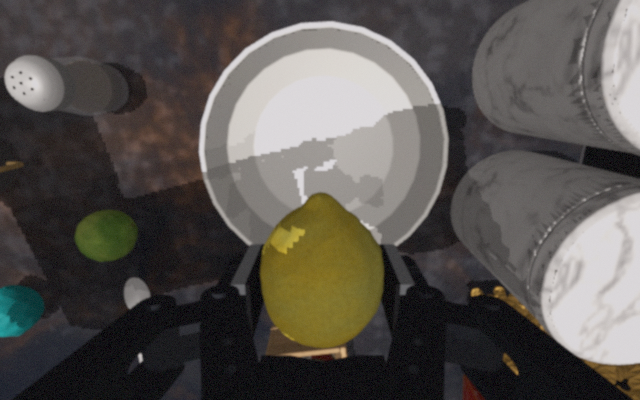

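The lemon is held at (322,270), and the bowl is centred at about (325,135) with its near edge under the lemon. I'll lower it into the bowl's near half.

```bash
python3 -m inch '[[0.7,[0,0,0.04],0],[0.7,[0,0,0.04],0],[0.7,[0,0,0.035],0],[0.7,[0,0,0.02],0],[0.7,[0,0,0.006],0],[0.7,[0,0,0],0],[0.7,[0,0,0],0]]'
python3 -m inch '[[0.3,[0,0,0],0],[0.25,[0,0,0],0],[0.25,[0,0,0],0],[0.25,[0,0,0],0],[0.25,[0,0,-0.02],0],[0.25,[0,0,-0.04],0],[0.2,[0,0,-0.04],0],[0,[0,0,-0.04],0],[0,[0,0,0],0]]'
python3 -m inch '[[0,[-0.033,-0.049,0],0],[0,[-0.033,-0.049,0],0],[0,[-0.033,-0.049,0],0],[0,[-0.033,-0.049,0],0],[0,[0,0,0],0],[0,[0,0,0],0]]'
python3 - <<'E'
from fruit import *
fruit('top','lemon',((.53,.78),(.13,.38)))
for n in('top','wrist'):p=fruit(n,'lime')
save(p,'w5.png')
E
```

```text
time_s: 22.05
eef_pos: [0.6484, 0.2245, 0.0215]
eef_rot: [0.707, 0.707, 0.001, 0.001]
ft_force: [0.4, -0.4, -0.5]
opening: 0.584
gripper_force: 26.6
time_s: 23.18
eef_pos: [0.6496, 0.2249, 0.166]
eef_rot: [0.707, 0.707, 0.004, 0.003]
ft_force: [1.1, -0.1, 0.6]
opening: 1.003
gripper_force: 0.0
time_s: 23.92
eef_pos: [0.4522, 0.0924, 0.1605]
eef_rot: [0.707, 0.707, 0.001, 0.001]
ft_force: [0.4, -0.6, -0.6]
opening: 0.999
gripper_force: 0.0
top lemon (array([649.8, 222.9]), array([36.7, 63.9]), 5.1) cap (array([649.7, 224.8]), array([36.3, 44.1]), 2.7) ztop 0.0586 axis 95.5 [ 9.3 16.1]
top lime (array([452.1, 179.1]), array([41.7, 40.9]), 63.8) cap (array([454.1, 180.4]), array([32.8, 33.8]), 56.9) ztop 0.0498 axis -143.3 [ 9.8 11.8]
wrist lime (array([453.5, 179.4]), array([45. , 46.4]), 78.1) cap (array([453.1, 179.1]), array([35.8, 37. ]), 30.8) ztop 0.048 axis -158.3 [10.  12.1]
```

View pics/w5.png

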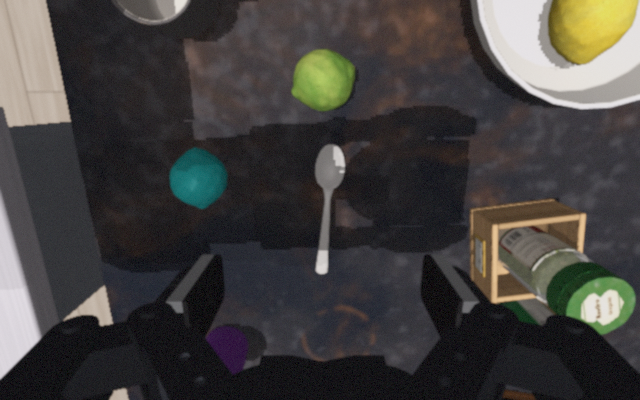

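The view shows the lime at (323,80) with its axis at about 20°, the spoon at (325,205) and the lemon in the bowl. I'll grip the lime on a diagonal, with the gripper partly closed so it clears the spoon.

```bash
python3 -m inch '[[0.25,[0.0435,0.001,0],0],[0.25,[0.0435,0,0],0],[0.25,[0,0,0],0.157],[0.25,[0,0,0],0.157],[0.25,[0,0,0.04],0.157],[0.25,[0,0,0.03],0.157],[0.25,[0,0,0],0.157],[0.25,[0,0,0],0]]' 20
python3 -m inch '[[0.25,[0,0,0.04],0],[0.25,[0,0,0.025],0],[0.25,[0,0,0.012],0],[0.25,[0,0,0.004],0],[0.25,[0,0,0],0],[0.7,[0,0,0],0],[0.7,[0,0,0],0],[0.7,[0,0,0],0],[0.7,[0,0,0],0],[0.7,[0,0,0],0]]'
```

```text
time_s: 25.08
eef_pos: [0.4529, 0.18, 0.0892]
eef_rot: [0.923, 0.384, -0.0, -0.0]
ft_force: [0.6, 0.1, 0.4]
opening: 0.745
gripper_force: 0.0
time_s: 26.32
eef_pos: [0.4531, 0.1796, 0.0098]
eef_rot: [0.924, 0.383, 0.001, 0.0]
ft_force: [0.1, -1.0, 7.1]
opening: 0.513
gripper_force: 20.0
```

```bash
python3 -m inch '[[0.7,[0,0,-0.03],0],[0.7,[0,0,-0.04],-0.157],[0.7,[0,0,-0.04],-0.157],[0.7,[0,0,-0.03],-0.157],[0.7,[0,0,0],-0.157],[0.7,[0,0,0],-0.157]]'
python3 -m inch '[[0.7,[0.023,0.039,0],0],[0.7,[0.023,0.039,0],0],[0.7,[0.023,0.039,0],0],[0.7,[0.023,0.039,0],0],[0.7,[0.023,0.039,0],0],[0.7,[0,0,0],0],[0.7,[0,0,0],0]]'
```

```text
time_s: 27.08
eef_pos: [0.4525, 0.1795, 0.1496]
eef_rot: [0.705, 0.709, 0.001, 0.0]
ft_force: [0.1, 0.2, -0.3]
opening: 0.506
gripper_force: 20.8
time_s: 27.95
eef_pos: [0.6467, 0.2941, 0.1482]
eef_rot: [0.707, 0.707, -0.001, -0.0]
ft_force: [0.2, -0.8, -0.4]
opening: 0.509
gripper_force: 20.8
```

```bash
python3 -m inch '[[0.7,[0,0,0.04],0],[0.7,[0,0,0.04],0],[0.7,[0,0,0.03],0],[0.7,[0,0,0.014],0],[0.7,[0,0,0.006],0],[0.7,[0,0,0],0],[0.7,[0,0,0],0]]'
python3 -m inch '[[0.35,[0,0,0],0],[0.3,[0,0,0],0],[0.3,[0,0,0],0],[0.3,[0,0,0],0],[0.3,[0,0,-0.02],0],[0.3,[0,0,-0.04],0],[0.2,[0,0,-0.04],0],[0.2,[0,0,-0.04],0],[0.2,[0,0,0],0]]'
python3 -m inch '[[0.5,[-0.042,-0.0267,0],0],[0.5,[-0.042,-0.0267,0],0],[0.5,[-0.042,-0.0267,0],0],[0.5,[-0.042,-0.0267,0],0],[0.5,[-0.042,-0.0267,0],0],[0.5,[-0.042,-0.0267,0],0],[0.5,[-0.042,-0.0267,0],0],[0.5,[0,0,0],0],[0.5,[0,0,0],0]]'
python3 - <<'E'
from fruit import *
a=((.53,.78),(.13,.38))
fruit('top','lemon',a);p=fruit('top','lime',a);cv2.imwrite('pics/bowl.png',cv2.resize(cv2.cvtColor(p['pixels'][80:180,150:280],cv2.COLOR_RGB2BGR),None,fx=3,fy=3))
p=read_camera('wrist');save(p,'w6.png');W=cloud(p);hsv=cv2.cvtColor(p['pixels'],cv2.COLOR_RGB2HSV)
m=(hsv[...,1]<70)&(hsv[...,2]>90)
for z0 in(-.01,.003):
    P=roi(np.where(m[...,None],W,np.nan),(.41,.51),(-.01,.145),z0,.03)
    print('spoon',rect(P),len(P),'z',np.percentile(P[:,2],[2,50,98]).round(4))
h=P[P[:,1]<.075];c=np.polyfit(h[:,1],h[:,0],1);print('handle x=',c,'yrange',P[:,1].min(),P[:,1].max(),'z by y',[(y,np.median(P[abs(P[:,1]-y)<.006][:,2]).round(4)) for y in(.02,.04,.06,.07,.08,.1,.12)])
print(arm.sense()['eef_pos'],arm.sense()['qpos'])
E
```

```text
time_s: 28.82
eef_pos: [0.6482, 0.2946, 0.0203]
eef_rot: [0.707, 0.707, 0.001, 0.001]
ft_force: [-0.2, -0.1, -0.0]
opening: 0.508
gripper_force: 20.8
time_s: 29.95
eef_pos: [0.6496, 0.2951, 0.1653]
eef_rot: [0.707, 0.707, 0.005, 0.002]
ft_force: [0.6, -0.2, -1.0]
opening: 0.802
gripper_force: 0.0
time_s: 31.08
eef_pos: [0.4608, 0.0005, 0.1592]
eef_rot: [0.708, 0.707, 0.0, 0.0]
ft_force: [-0.3, 0.2, 0.3]
opening: 0.498
gripper_force: 0.0
top lemon (array([641.7, 247.9]), array([ 43. , 115.6]), 9.6) cap (array([648.5, 249. ]), array([38.1, 95.8]), 0.5) ztop 0.0583 axis 97.0 [10.9 22.8]
top lime (array([647.3, 290.7]), array([37.2, 39.3]), 28.8) cap (array([649.8, 293.7]), array([30.6, 32.9]), 80.5) ztop 0.055 axis 68.4 [ 9.3 10.6]
spoon (array([460. ,  71.6]), array([146.7, 100. ]), 90.0) 5338 z [-0.0013  0.0009  0.0104]
spoon (array([458.9,  63.4]), array([128.2,  25.6]), 89.2) 1856 z [0.0032 0.0061 0.011 ]
handle x= [0.06999393 0.45196018] yrange -0.0005594876280024989 0.12752668105390078 z by y [(0.02, np.float64(0.0054)), (0.04, np.float64(0.0082)), (0.06, np.float64(0.0101)), (0.07, np.float64(0.0105)), (0.08, np.float64(0.0094)), (0.1, np.float64(0.0046)), (0.12, np.float64(0.0055))]
[0.46090259 0.00123591 0.15877774] [-1.64018831e-01  3.04213158e-01  1.80171826e+00  2.87518920e-04
  1.03544505e+00 -1.65057476e-01]
```

View pics/bowl.png

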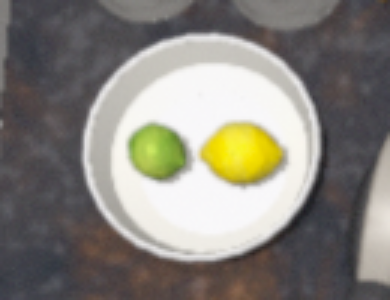

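View pics/w6.png

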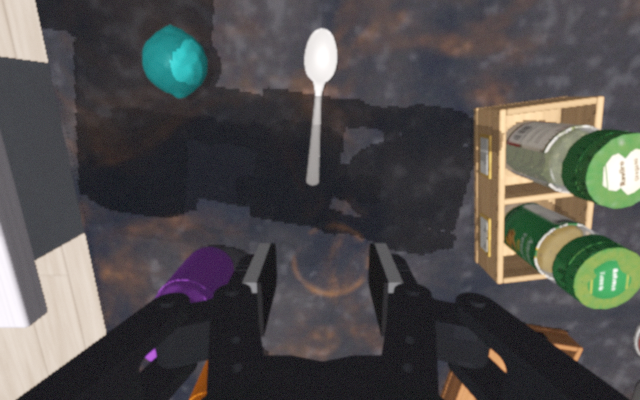

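The bowl crop shows the lime at (157,150) and the lemon at (243,152), both in the bowl. The wrist view shows the spoon from (320,45) to (313,183) and both jars upright in the rack. Next is the spoon.

```bash
python3 -m inch '[[0.5,[0.031,-0.0022,0],0],[0.5,[0.031,-0.0022,0],0.07],[0.5,[0,0,0.04],0],[0.5,[0,0,0.04],0],[0.5,[0,0,0.04],0],[0.5,[0,0,0.02],0],[0.5,[0,0,0.008],0],[0.5,[0,0,0.004],0],[0.5,[0,0,0],0],[0.5,[0,0,0],0]]' 20
python3 - <<'E'
from h import *
p=read_camera('wrist'); save(p,'w7.png'); print(arm.sense()['eef_pos'],arm.sense()['ft_force'])
E
```

```text
time_s: 32.48
eef_pos: [0.4566, 0.0625, 0.0075]
eef_rot: [0.732, 0.682, 0.001, 0.001]
ft_force: [0.2, -0.7, 0.0]
opening: 0.503
gripper_force: 0.0
[0.45654139 0.06246776 0.00746315] [0.76974701 0.33403322 0.09767854]
```

View pics/w7.png

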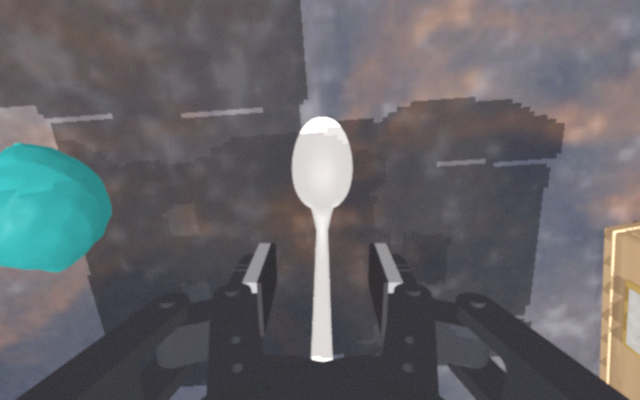

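The spoon handle at (321,280) lies centred and parallel between the fingers. I'll lower 4 mm and close.

```bash
python3 -m inch '[[0.5,[0,0,0.004],0],[0.5,[0,0,0],0],[1,[0,0,0],0],[1,[0,0,0],0],[1,[0,0,0],0],[1,[0,0,0],0],[1,[0,0,0],0],[1,[0,0,0],0],[1,[0,0,0],0],[1,[0,0,0],0]]' 20
python3 -m inch '[[1,[0,0,-0.02],0],[1,[0,0,-0.04],0],[1,[0,0,-0.04],0],[1,[0,0,-0.04],0],[1,[0,0,0],0],[1,[0,0,0],0]]'
python3 - <<'E'
from h import *
p=read_camera('wrist'); save(p,'w8.png'); print(arm.sense()['eef_pos'],arm.sense()['qpos'])
E
```

```text
time_s: 33.78
eef_pos: [0.4561, 0.0625, 0.0029]
eef_rot: [0.732, 0.682, 0.0, 0.0]
ft_force: [-1.2, -0.3, 3.7]
opening: 0.223
gripper_force: 19.7
time_s: 34.52
eef_pos: [0.4555, 0.0624, 0.1421]
eef_rot: [0.732, 0.682, -0.0, -0.0]
ft_force: [-0.2, -1.1, -0.8]
opening: 0.226
gripper_force: 19.6
[0.45525369 0.06243229 0.14163505] [-3.07866009e-02  3.25953582e-01  1.82616781e+00  6.17515275e-05
  9.91659288e-01  3.96960832e-02]
```

View pics/w8.png

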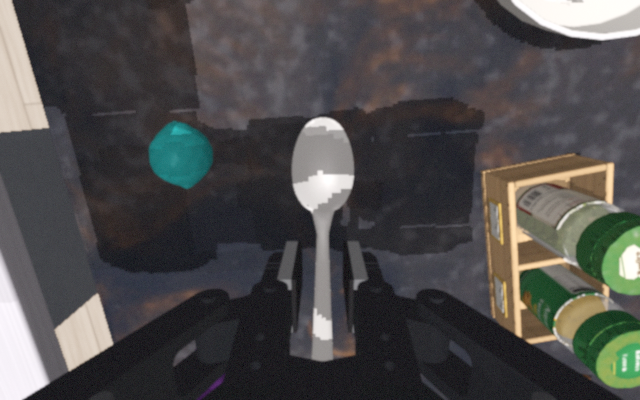

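The spoon is held level at (322,220). Next I carry it to the tray.

```bash
python3 -m inch '[[1,[0,0,-0.02],0.11],[1,[-0.0341,0.0307,0],0],[1,[-0.0341,0.0307,0],0],[1,[-0.0341,0.0307,0],0],[1,[-0.0341,0.0307,0],0],[1,[-0.0341,0.0307,0],0],[1,[-0.0341,0.0307,0],0],[1,[-0.0341,0.0307,0],0],[1,[-0.0341,0.0307,0],0],[1,[0,0,0],0]]'
python3 -m inch '[[1,[0,0,0],0],[1,[0,0,0.04],0],[1,[0,0,0.04],0],[1,[0,0,0.03],0],[1,[0,0,0],0],[1,[0,0,0],0]]'
python3 - <<'E'
from h import *
from meas import *
p=read_camera('wrist'); save(p,'w9.png')
P=roi(cloud(p),*R['tray']);print(rect(P))
E
```

```text
time_s: 35.83
eef_pos: [0.6486, -0.2528, 0.1591]
eef_rot: [0.769, 0.639, -0.001, -0.001]
ft_force: [-0.1, 0.2, -0.1]
opening: 0.225
gripper_force: 19.6
time_s: 36.58
eef_pos: [0.6493, -0.2497, 0.0543]
eef_rot: [0.768, 0.641, 0.0, 0.001]
ft_force: [0.4, -0.4, 1.0]
opening: 0.221
gripper_force: 19.6
(array([ 653.2, -219.8]), array([140.5, 105.7]), 79.9)
```

View pics/w9.png

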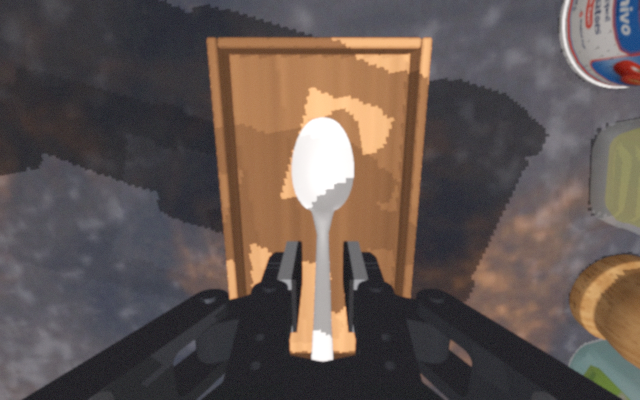

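The spoon at (322,220) is centred over the tray and parallel to it. I'll lower it, release and retreat.

```bash
python3 -m inch '[[1,[0,0,0.02],0],[1,[0,0,0.014],0],[1,[0,0,0.007],0],[1,[0,0,0.002],0],[1,[0,0,0],0],[1,[0,0,0],0]]'
```

```text
time_s: 37.38
eef_pos: [0.649, -0.2502, 0.0103]
eef_rot: [0.768, 0.64, 0.0, 0.0]
ft_force: [0.2, 0.2, 0.1]
opening: 0.223
gripper_force: 19.6
```

```bash
python3 -m inch '[[1,[0,0,0.002],0],[1,[0,0,0],0],[0.7,[0,0,0],0],[0.5,[0,0,0],0],[0.5,[0,0,0],0],[0.5,[0,0,-0.02],0],[0.5,[0,0,-0.04],0],[0.5,[0,0,-0.05],0],[0.5,[0,0,-0.05],0],[0.5,[0,0,0],0]]'
python3 -m inch '[[0.5,[0,-0.05,0],0],[0.5,[0,-0.05,0],0],[0.5,[0,-0.05,0],0],[0.5,[0,-0.05,0],0],[0.5,[0,0,0],0],[0.5,[0,0,0],0],[0.5,[0,0,0],0],[0.5,[0,0,0],0]]'
python3 - <<'E'
from fruit import *
p=read_camera('top');W=cloud(p)
for k,a in {'A':((.58,.72),(.0,.08),.1,.125),'B':((.58,.72),(-.1,.0),.1,.125),'salt':R['salt'],'cup':R['cup']}.items():
    P=roi(W,*a);print(k,rect(P),P[:,2].mean().round(4)) if len(P)>5 else print(k,'?')
cv2.imwrite('pics/end.png',cv2.resize(cv2.cvtColor(p['pixels'][80:300,130:510],cv2.COLOR_RGB2BGR),None,fx=2.1,fy=2.1,interpolation=3))
E
```

```text
time_s: 38.62
eef_pos: [0.6511, -0.2512, 0.1753]
eef_rot: [0.768, 0.641, 0.002, 0.006]
ft_force: [0.2, 0.1, 0.7]
opening: 0.501
gripper_force: 0.0
time_s: 39.62
eef_pos: [0.4527, -0.2143, 0.1676]
eef_rot: [0.768, 0.641, 0.0, -0.0]
ft_force: [-0.3, 0.1, -1.4]
opening: 0.499
gripper_force: 0.0
A (array([639. ,  33.4]), array([45.4, 43.6]), 44.2) 0.1108
B (array([646.6, -37.7]), array([43.1, 43.5]), 0.8) 0.1107
salt (array([465.5, 303.5]), array([32.8, 31.4]), 2.2) 0.0819
cup (array([357.2, 247.5]), array([53. , 59.5]), 34.2) 0.0595
```

View pics/end.png

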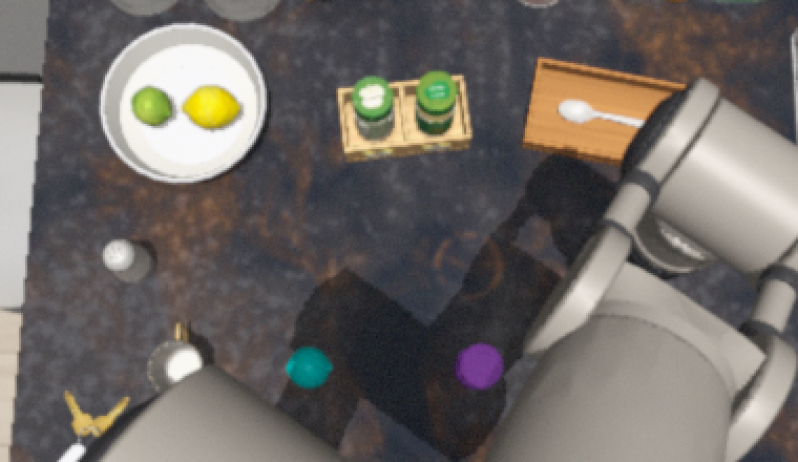

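The end view shows both jars in the rack at (373,100) and (436,100), the lime and lemon in the bowl, and the spoon in the tray at (600,112). The salt shaker and cup are where they were.

```bash
python3 -c "
from rig import arm
print(arm.sign_off())"
```

```text
the job is handed in; nothing more can be done
None
```

I handed the job in at about 40 s: both green-lidded jars upright in the rack, one per bay, the lemon and lime in the bowl, the teaspoon flat in the tray, and the salt shaker, cup and look-alikes never touched.

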